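# Set the retaining pins of hinge brackets in a spring press

## Robot

A 6-joint arm with a two-finger parallel gripper is mounted at the origin on the work surface. World frame = base frame: x ahead of the robot, y to its left, z up, the work surface at z = 0. Lengths are in m, angles in rad, forces in N, time in s.
With the tool pointing down it reaches from about 0.35 to 0.975 m from the base axis. Payload 4.9 kg.
Tool frame: the origin (TCP) lies midway between the tips of the shut fingers; the grasp point (between the pads) lies 19 mm behind it; z points along the fingers, y is the line along which they close (so a half turn about z gives the same grasp; the last joint's range is limited). The gripper opens to 85 mm and grips with 20 to 120 N. Pads are 22 mm wide; open, the fingers measure 114 mm over their backs; the gripper's body (76 mm by 85 mm) begins 54 mm behind the grasp point. The pads swing forward as they close: fully open they stand 13 mm farther back than shut.
Start: joints at [1.013, 0.053, 1.613, -0, 1.476, -0.119], TCP at [0.266, 0.566, 0.207] pointing down, gripper open.
Joint ranges: [-3.01, 3.01], [-1.01, 2.22], [0.06, 2.58], [-1.02, 4.17], [0.09, 2.62], [-3.14, 3.14]. Speed limits (rad/s): [2.57, 2.57, 3.14, 3.14, 3.14, 3.14].

## Interface

Orientations are given as a unit quaternion [w, x, y, z].
In Python, from plant import * gives the robot as it stands.
- The arm moves only by the tool jog_arm, never from a script. Its argument "targets" is a list of rows, each a list of 3 entries, a list of its own where there are three numbers: the shift along the tool's x, y, z in units of 25 mm (1.0 is 25 mm), then the turn, a rotation vector about the tool's x, y, z in units of 8 degrees (1.0 is 8 degrees), then the opening in per cent of the stroke, from 0 (shut) to 100 (fully open). A call has 1 to 8 rows; each row is the pose to reach, as a shift and turn from the pose commanded when the call began, along the tool's axes at that moment; what a row does not reach only later rows make up. A row lasts 1/8 s, in which the tool goes at most 62.5 mm and 10.7 degrees, less where a joint would pass 70% of its speed; a pose out of reach is approached as far as the arm can. A call with a gripper value outside its range is refused whole. The fingers move at their own pace and stop on an object; the grip force is fixed at half the most. Time passes only in rows, so rows that repeat a pose let the fingers close. It gives the time, the measured TCP pose, the force, the opening and the grip force at its end, in the units of the state.
- state(): the state, without advancing time (a new reading comes with each control period).
- grab_frame(name): name is "scene" or "top"; returns (picture, depth): 480x640x3 uint8, red, green, blue; 480x640 float32, m along the optical axis (not along the pixel's ray), 0 where there is no reading.
- camera_params(name): a dict with "fovy" (degrees; the focal length in pixels is half the picture's height over the tangent of half this angle, whatever the lens; pixels are square), "cx", "cy" (the principal point, pixels), "rvec" (rotation vector, rad) and "tvec" (3), from world to camera coordinates, as OpenCV has them. Camera axes: x right, y down, z forward; pixel columns grow to the right and rows downward; lengths in m; the calibration is good to about 2 mm. A picture is of the moment at which its call begins. camera_params takes no time and is no camera call.
- job_done(): hands the job in; it is judged then, once.
The state is a dict: "time": time; "joint_pos": joint angles; "joint_vel": joint speeds; "joint_efforts": joint torques, N m; "tool_pos": TCP position; "tool_rot": TCP orientation; "contact_force": force on the tool from outside, world axes, zero at the start; "ft_torque": the same for the moment, N m; "gripper_width": opening from 0.0 (shut) to 1.0 (fully open); "grasp_force": force on a finger pad.
Only numpy, scipy, OpenCV 4.12 (cv2) and the standard library are available. Lean on these libraries where they do the work, as an engineer would, in place of code of your own. Each camera call takes 0.05 s, during which the arm holds its last target. There are 200 camera calls.

## Task

Set the retaining pin of every hinge bracket on the bench with the spring press: lay the bracket flat and fully home in the keyed nest with its notched corner over the key, draw the striker back until the sear holds it, and press the trip pad so that the blow drives the pin flush. Do not push the pins in by hand or push the striker forward by hand; lay each finished bracket flat on the blue mat, not on top of another, leave the striker uncocked, and do not disturb the multimeter, the spool or the jar.

Things in the scene. Friction and masses are not known exactly. Their poses are not given: they have to be found in the camera images.
- press: Pin-setting press fixed to the bench; grey base 297 x 136 x 10 mm, x -145 to +152 mm, y -48 to +88 mm. Origin on its underside; x points from the draw handle to the nest (the way the striker flies), y to the trip pad's side. Along x: rails with the striker carriage (56 mm high), a guide arch 64 mm high at x -16 to 0, the nest.
- nest (a point): Centre of the nest floor, at x 75, y 0, z 32 mm of the press; axes as the press. Takes one bracket lying flat, its x along the press x. 2 mm clearance all round; walls 16 mm high, lead-ins flaring out to 28 mm. Walls only near the corners: the middle 62 mm of each long side is open for fingers, the floor there 40 mm wide. End walls have 24 mm gaps for pin and stub.
- key (a point): Middle of the top of the nest's steel key block, 16 mm above the nest floor, in the nest's corner at the striker end (-x) and +y side. It fills the bracket's notched corner; a bracket turned half round rides up on it and does not go home.
- handle (a point): Centre of the grip of the striker's black upright draw handle: a bar 14 mm thick (along the press x), 30 mm wide (along y), its top 20 mm above this point, its sides free to 39 mm below it; 95 mm above the bench, at press x -52, y 0 at rest. Moves with the striker.
- striker (a joint): Striker travel, m: 0 at rest, grows as the handle is drawn to the press's -x, stop at 0.048. Spring 330 N/m, plus up to 8 N at 0.015 to 0.036 (riding over the sear). At 0.040 the sear catches and holds it (reads 0.038 to 0.040); draw to 0.045. Tripped, it flies past 0 (to -0.016) and settles within 0.002 of 0, its tip 1 mm or more off the pin of a seated bracket: draw before or after loading.
- trip_pad (a point): Middle of the top of the black trip pad, 34 x 32 mm, beside the striker at x -83, y +66 mm of the press, 62 mm above the bench when up. Pressed straight down 11 mm or more (stop at 14 mm) it lowers the sear and fires the drawn striker; needs 3 N rising to about 7 N. Springs back up.
- mat: Blue silicone work mat for finished brackets, 200 (x) x 260 (y) x 4 mm, fixed on the bench. Origin at the centre of its underside.
- multimeter: Bystander: green multimeter lying flat, 90 x 170 x 34 mm; origin under its centre.
- spool: Bystander: solder spool standing on end, 60 mm across, 50 mm high; origin under its centre.
- flux_jar: Bystander: small lidded jar, 56 mm across, 60 mm high; origin under its centre.
- bracket1: Aluminium hinge bracket, a bar 110 (x) x 50 (y) x 24 (z) mm, 0.26 kg, may be absent; origin under its centre. The corner at -x, +y is notched: 24 mm along x, 16 mm along y, full height. From each short end a 12 mm steel stud stands out 8 mm, 12 mm up: at -x (notched end) the retaining pin to be driven, at +x a fixed stub. Grip across the 50 mm width.
- pin1 (a joint): How far bracket1's retaining pin is driven in, m: 0 standing out 8 mm, 0.008 flush. Tight (friction about 8 N): moves under the striker's blow.
- bracket2: Aluminium hinge bracket, a bar 110 (x) x 50 (y) x 24 (z) mm, 0.26 kg, may be absent; origin under its centre. The corner at -x, +y is notched: 24 mm along x, 16 mm along y, full height. From each short end a 12 mm steel stud stands out 8 mm, 12 mm up: at -x (notched end) the retaining pin to be driven, at +x a fixed stub. Grip across the 50 mm width.
- pin2 (a joint): How far bracket2's retaining pin is driven in, m: 0 standing out 8 mm, 0.008 flush. Tight (friction about 8 N): moves under the striker's blow.
- bracket3: Aluminium hinge bracket, a bar 110 (x) x 50 (y) x 24 (z) mm, 0.26 kg, may be absent; origin under its centre. The corner at -x, +y is notched: 24 mm along x, 16 mm along y, full height. From each short end a 12 mm steel stud stands out 8 mm, 12 mm up: at -x (notched end) the retaining pin to be driven, at +x a fixed stub. Grip across the 50 mm width.
- pin3 (a joint): How far bracket3's retaining pin is driven in, m: 0 standing out 8 mm, 0.008 flush. Tight (friction about 8 N): moves under the striker's blow.
Things that resemble listed ones, but are neither listed nor needed, are in the scene too. What is shaped like the bracket1 but pink or yellow is not meant.

How it is judged:
On the way, in this order (a step that is already met when the one before it is completed fails the run):
1. the striker is drawn and held by its sear, the hand off it (value of joint striker above 0.036 m and contact force between the fingers and striker below 0.5 N), for 0.2 s.
2. the striker has been fired and has driven the pin of a bracket lying home in the nest (((value of joint pin1 above 0.0065 m and value of joint striker below 0.01 m and horizontal distance between bracket1 and nest below 0.008 m and z of bracket1 in the frame of nest below 0.006 m and angle between the x axis of bracket1 and the x axis of nest, either way round below 0.1 rad) or (value of joint pin2 above 0.0065 m and value of joint striker below 0.01 m and horizontal distance between bracket2 and nest below 0.008 m and z of bracket2 in the frame of nest below 0.006 m and angle between the x axis of bracket2 and the x axis of nest, either way round below 0.1 rad) or (value of joint pin3 above 0.0065 m and value of joint striker below 0.01 m and horizontal distance between bracket3 and nest below 0.008 m and z of bracket3 in the frame of nest below 0.006 m and angle between the x axis of bracket3 and the x axis of nest, either way round below 0.1 rad))), for 0.1 s.
At the end, for the whole second after the job is handed in: Every bracket present has its pin driven in (at least 6.5 of 8 mm) and lies at rest flat on the mat itself, its centre over the mat, on no other bracket; the striker is uncocked (x of bracket1 in the frame of mat between -0.1 and 0.1 m and y of bracket1 in the frame of mat between -0.13 and 0.13 m and z of each of bracket1, bracket2, bracket3 in the frame of mat below 0.012 m and angle between each of bracket1, bracket2, bracket3's own z axis and vertical below 0.12 rad and linear speed of each of bracket1, bracket2, bracket3 below 0.03 m/s and value of joint each of pin1, pin2, pin3 above 0.0065 m and x of bracket2 in the frame of mat between -0.1 and 0.1 m and y of bracket2 in the frame of mat between -0.13 and 0.13 m and x of bracket3 in the frame of mat between -0.1 and 0.1 m and y of bracket3 in the frame of mat between -0.13 and 0.13 m and value of joint striker below 0.01 m); the robot touches nothing.
It fails at once if the striker is pushed forward by the fingers, 7 mm past its rest position (over 3 N) (value of joint striker below -0.007 m and contact force between the fingers and striker above 3 N).
It fails at once if a pin is pushed with the fingers (over 8 N) (contact force between the fingers and pin1 above 8 N or contact force between the fingers and pin2 above 8 N or contact force between the fingers and pin3 above 8 N).
It fails at once if a bystander (multimeter, spool or jar) is moved more than 40 mm (distance of any of multimeter, spool, flux_jar from where it was at the start of the episode above 0.04 m).
Of bracket1, bracket2, bracket3 only 2 to 3 are there at a start; the rules pass over those that are not, and their reading is None.
At some moment in a run one of bracket1, bracket2, bracket3 may be knocked a few centimetres aside while the robot is not near it.
Once in a run the grip may slacken for a moment while it holds something.
It also fails if it takes over 210 s, if anything falls off the work surface, if the arm or the gripper's body presses on something with over 40 N, if the wrist force passes 120 N, or if a joint passes its speed limit or range.

## Working session

There is one attempt and no reset: what is moved stays moved. The work goes in short steps, Python scripts to look and compute and a tool call to move; the robot and the scene stay as the last step left them, time stands still between calls to the robot, and variables do not carry over. Pictures are saved under pics/ and viewed, at most 14 in all, crops included, and the job is handed in when it is done.

Besides the shell and the picture viewer there is one more tool, called after ">>>" as name([rows], argument=value, ...), one row to a line, values as JSON. jog_arm: Moves the arm, as the interface text tells. Its arguments: {"type":"object","properties":{"targets":{"type":"array"}},"required":["targets"]}

```bash
mkdir -p pics; cat > h.py <<'E'
from plant import *
import numpy as np, cv2
from scipy.spatial.transform import Rotation as R
def cam(n):
    p=camera_params(n); f=240/np.tan(np.radians(p["fovy"])/2)
    K=np.array([[f,0,p["cx"]],[0,f,p["cy"]],[0,0,1]]); Rm=R.from_rotvec(np.ravel(p["rvec"])).as_matrix(); return K,Rm,np.ravel(p["tvec"])
def shot(n,name=None):
    im,d=grab_frame(n)
    np.savez(f"last_{n}.npz",im=im,d=d)
    if name: cv2.imwrite(f"pics/{name}.png",im[:,:,::-1])
    return im,d
def px2w(n,u,v,z=None,d=None):
    K,Rm,t=cam(n); r=np.linalg.inv(K)@np.array([u,v,1.0])
    if z is None: return Rm.T@(r*d[int(round(v)),int(round(u))]-t)
    o=-Rm.T@t; w=Rm.T@r; return o+w*(z-o[2])/w[2]
def w2px(n,P):
    K,Rm,t=cam(n); c=K@(Rm@np.array(P)+t); return c[:2]/c[2]
def cloud(n,d):
    K,Rm,t=cam(n); v,u=np.mgrid[:480,:640]; r=np.stack([(u-K[0,2])/K[0,0],(v-K[1,2])/K[1,1],np.ones_like(d)],-1)*d[...,None]
    return (r-t)@Rm
def move(target,rot=None):
    """print shift in tool units for target TCP pos"""
    s=state(); q=s["tool_rot"]; Rt=R.from_quat([q[1],q[2],q[3],q[0]])
    print("shift",np.round(Rt.inv().apply(np.array(target)-s["tool_pos"])/0.025,2))
E
python3 - <<'E'
from h import *
shot("top","t0"); shot("scene","s0"); s=state(); print(s)
for n in("top","scene"): print(n,cam(n)[0][0,0],-cam(n)[1].T@cam(n)[2])
E
```

```text
{'time': 0.1, 'joint_pos': array([ 1.01300107e+00,  5.33179686e-02,  1.61421523e+00,  1.73165603e-05,
        1.47599547e+00, -1.18953689e-01]), 'joint_vel': array([-0.00019882, -0.00192907, -0.00371988, -0.00038119, -0.00091161,
        0.00062535]), 'joint_efforts': array([-1.43379766e-04, -3.94909573e+01, -3.71361458e+01, -1.37648449e-04,
        3.93910901e-03, -1.77776838e-05]), 'tool_pos': array([0.26518736, 0.56525042, 0.20543422]), 'tool_rot': array([-3.29464550e-04,  2.17665037e-01,  9.76023050e-01, -9.10257640e-04]), 'contact_force': array([-0.06366825, -0.14902001,  0.71856758]), 'ft_torque': array([-0.02445707,  0.05853508, -0.05347376]), 'grasp_force': 0.0, 'gripper_width': 1.0014025921074836}
top 508.7833694169177 [ 0.25087033 -0.02138292  1.28849786]
scene 535.6178295532369 [0.93515275 0.46775578 1.10937284]
```

View pics/t0.png

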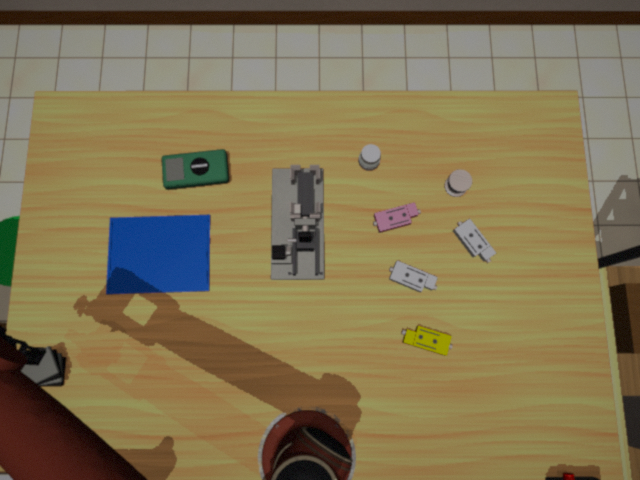

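View pics/s0.png

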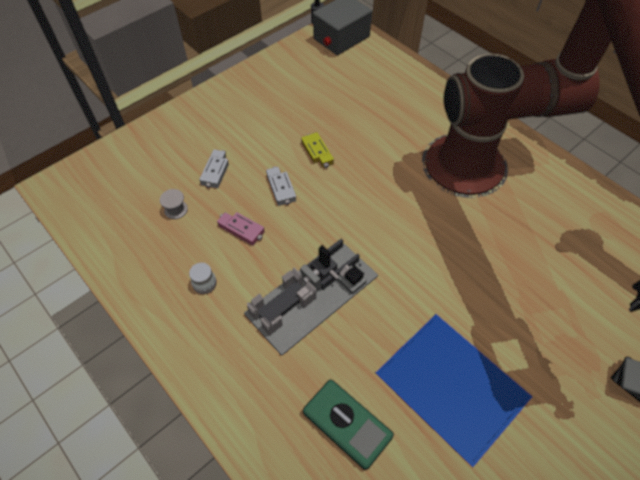

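Top view: the press is at (298,223) and the mat at (160,254). Two silver bracket-shaped parts are at (413,276) and (474,241). The pink one at (397,217) and the yellow one at (428,340) are decoys. I'll confirm this in a crop and measure from depth.

```bash
python3 - <<'E'
from h import *
z=np.load("last_top.npz"); im=z["im"]; d=z["d"]
c=cv2.resize(im[145:300,262:500],None,fx=3.2,fy=3.2,interpolation=cv2.INTER_CUBIC); cv2.imwrite("pics/c1.png",c[:,:,::-1])
P=cloud("top",d)
def rect(u,v,zl,zh,r=30):
    m=np.zeros(d.shape,bool); m[v-r:v+r,u-r:u+r]=1; m&=(P[...,2]>zl)&(P[...,2]<zh)&(d>0)
    q=P[m][:,:2].astype(np.float32); print((u,v),m.sum(),cv2.minAreaRect(q*1000), np.median(P[m][:,2]))
for u,v in((413,276),(474,241)): rect(u,v,.012,.04)
rect(298,223,.004,.016,70)
rect(160,254,.002,.008,60)
m=(P[...,2]>.004)&(d>0); m[:,:]&=(np.mgrid[:480,:640][0]>90)
# press high parts
for u,v in((305,238),(279,252)): print(P[v-2:v+3,u-2:u+3].reshape(-1,3).mean(0))
for u,v in ((370,155),(460,182),(196,169)): rect(u,v,.02,.08)
E
```

```text
(413, 276) 875 ((428.40350341796875, -264.300048828125), (90.37968444824219, 118.87836456298828), 12.904321670532227) 0.02474229821505355
(474, 241) 860 ((516.8888549804688, -427.93170166015625), (125.19860076904297, 54.75666809082031), 34.542484283447266) 0.024706467602482702
(298, 223) 5060 ((576.39892578125, 25.05255126953125), (369.3047180175781, 372.9450988769531), 89.88765716552734) 0.009067201044222496
(160, 254) 8065 ((494.4730224609375, 381.62738037109375), (311.9082336425781, 322.72149658203125), 0.008980751037597656) 0.004535334176972305
[0.50900283 0.00240143 0.10055096]
[0.48228566 0.06678857 0.06315279]
(370, 155) 426 ((737.1412353515625, -163.37030029296875), (53.54719543457031, 52.4743766784668), 23.816129684448242) 0.05926187092899967
(460, 182) 423 ((670.4398193359375, -392.5792541503906), (57.481414794921875, 56.718746185302734), 44.43300247192383) 0.050824721168832035
(196, 169) 2015 ((711.4458618164062, 289.4658203125), (90.3427963256836, 160.7706298828125), 6.11227560043335) 0.0350683667687148
```

View pics/c1.png

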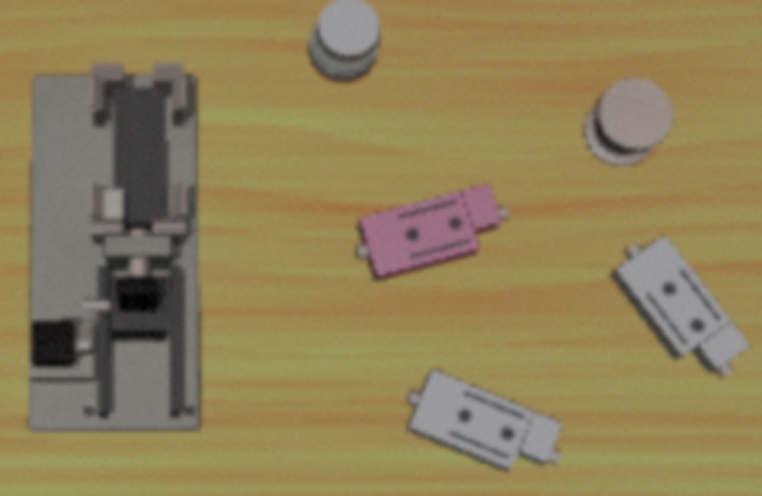

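The crop shows two silver brackets. A is at crop (485,420), with its pin end and notch lower right and the stub at (413,398). B is at (680,298), with its pin end lower right and the stub at (632,250). The pink part isn't meant. The press is aligned with the world axes: nest away from the robot, trip pad at (54,342), handle at (138,293).

```bash
cat >> h.py <<'E'
def comp(d,u,v,zl,zh,r=45,n="top"):
    P=cloud(n,d); m=((P[...,2]>zl)&(P[...,2]<zh)&(d>0)).astype(np.uint8)
    k=np.zeros_like(m); k[max(0,v-r):v+r,max(0,u-r):u+r]=1; m&=k
    m=cv2.morphologyEx(m,cv2.MORPH_OPEN,np.ones((3,3),np.uint8)); _,L=cv2.connectedComponents(m); l=L[v,u]
    q=P[(L==l)][:,:2].astype(np.float32)*1000
    return cv2.minAreaRect(q),len(q),l
E
python3 - <<'E'
from h import *
d=np.load("last_top.npz")["d"]
for u,v in((413,276),(474,241)): print(comp(d,u,v,.016,.032))
print("pads",comp(d,279,252,.05,.075,20))
f=lambda a,b:(262+a/3.2,145+b/3.2)
w=lambda a,b,z:np.round(px2w("top",*f(a,b),z),4)
for c in((33,75),(197,75),(200,430),(28,430)): print("base",w(*c,.01))
for c in ((437,370),(562,418),(408,430),(512,470),(613,272),(668,238),(748,345),(680,355)): print("br",w(*c,.024))
for c in ((413,398),(555,457),(632,250),(725,368)): print("stud",w(*c,.012))
print("handle",w(138,290,.115)); print("trip",w(53,342,.062)); print("keytop",w(113,202,.048))
for c in((108,217),(210,214),(210,292),(107,294)): print("mat",px2w("top",*c,.004))
E
```

```text
(((424.9304504394531, -264.2205810546875), (117.51709747314453, 50.12200927734375), 66.9529037475586), 825, np.int32(1))
(((518.7915649414062, -427.4933776855469), (113.08995819091797, 53.321014404296875), 34.542484283447266), 796, np.int32(1))
pads (((484.2381286621094, 69.51190948486328), (34.07878112792969, 30.147592544555664), 0.48338133096694946), 181, np.int32(3))
base [0.7174 0.0909 0.01  ]
base [ 0.717  -0.0448  0.01  ]
base [ 0.4215 -0.0452  0.01  ]
base [0.422  0.0906 0.01  ]
br [ 0.4665 -0.2321  0.024 ]
br [ 0.428  -0.3287  0.024 ]
br [ 0.419  -0.2076  0.024 ]
br [ 0.3874 -0.2876  0.024 ]
br [ 0.5454 -0.3757  0.024 ]
br [ 0.5732 -0.4216  0.024 ]
br [ 0.4857 -0.4792  0.024 ]
br [ 0.4779 -0.4248  0.024 ]
stud [ 0.4461 -0.2142  0.012 ]
stud [ 0.3988 -0.3245  0.012 ]
stud [ 0.5664 -0.3955  0.012 ]
stud [ 0.4694 -0.4638  0.012 ]
handle [0.5116 0.0018 0.115 ]
trip [0.4828 0.0679 0.062 ]
keytop [0.5977 0.0229 0.048 ]
mat [0.5875441  0.51640035 0.004     ]
mat [0.59482589 0.25192027 0.004     ]
mat [0.39133577 0.24393804 0.004     ]
mat [0.38730387 0.50283483 0.004     ]
```

```bash
cat >> h.py <<'E'
def plan(t,yaw=None):
    s=state(); q=s["tool_rot"]; Rt=R.from_quat([q[1],q[2],q[3],q[0]]); M=Rt.as_matrix()
    cur=np.degrees(np.arctan2(M[1,1],M[0,1])); 
    o="shift %s"%np.round(M.T@(np.array(t)-s["tool_pos"])/0.025,2)
    if yaw is not None:
        G=R.from_matrix(np.array([[np.cos(a:=np.radians(yaw)-np.pi/2),np.cos(np.radians(yaw)),0],[np.sin(a),np.sin(np.radians(yaw)),0],[0,0,1]])@np.eye(3))
        y=np.array([np.cos(np.radians(yaw)),np.sin(np.radians(yaw)),0]); z=np.array([0,0,-1.]); x=np.cross(y,z)
        rv=(Rt.inv()*R.from_matrix(np.stack([x,y,z],1))).as_rotvec(); o+="  turn %s"%np.round(np.degrees(rv)/8,2)
    print("yaw %.1f pos %s t %.2f |"%(cur,np.round(s["tool_pos"],4),s["time"]),o)
E
sed -i '/G=R.from_matrix/d' h.py
python3 -c "
from h import *
plan((.513,.003,.165),0)"
```

```text
yaw 64.9 pos [0.2652 0.5653 0.2054] t 0.10 | shift [-18.53 -16.14   1.64]  turn [-0.01  0.01  8.11]
```

>>> jog_arm([
  [[-18.5,-16.2,1.6],[0,0,8.1],100],
  [[-18.5,-16.2,1.6],[0,0,8.1],100],
  [[-18.5,-16.2,1.6],[0,0,8.1],100],
  [[-18.5,-16.2,1.6],[0,0,8.1],100],
  [[-18.5,-16.2,1.6],[0,0,8.1],100],
  [[-18.5,-16.2,1.6],[0,0,8.1],100],
  [[-18.5,-16.2,1.6],[0,0,8.1],100],
  [[-18.5,-16.2,1.6],[0,0,8.1],100],
])

```text
time: 1.1
tool_pos: [0.4659, 0.1068, 0.1738]
tool_rot: [0.0, 0.707, 0.707, 0.0]
contact_force: [1.3, 0.1, 0.2]
gripper_width: 0.999
grasp_force: 0.0
```

```bash
python3 -c "
from h import *
shot('top','t1'); plan((.513,.003,.165),0)"
```

```text
yaw -0.3 pos [0.468  0.1003 0.1733] t 1.15 | shift [-3.88  1.82  0.35]  turn [ 0.01  0.04 -0.04]
```

View pics/t1.png

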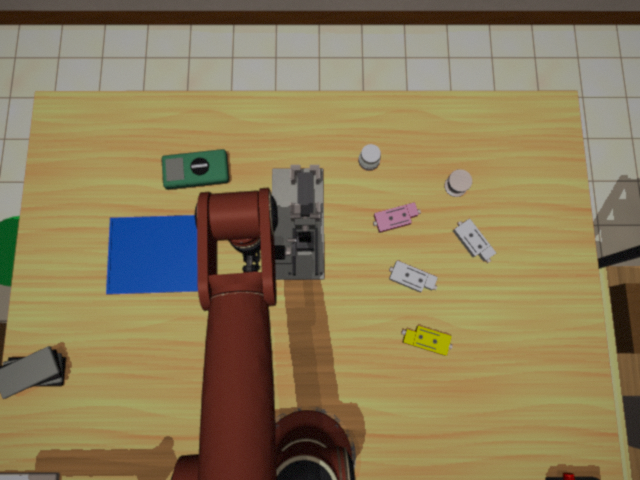

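No silver bracket showed under the arm's old position. There is a grey object at (30,372) and something pale at (30,477). I'll enlarge that corner while I finish the approach.

```bash
python3 -c "
from h import *
z=np.load('last_top.npz'); im=z['im'][330:480,0:160]; P=cloud('top',z['d'])
for u,v in((30,370),(55,378),(30,477),(10,365)): print(u,v,np.round(P[v,u],3))
cv2.imwrite('pics/c2.png',cv2.resize(im,None,fx=4,fy=4)[:,:,::-1])"
```

```text
30 370 [0.204 0.65  0.052]
55 378 [0.185 0.598 0.034]
30 477 [-0.037  0.639  0.021]
10 365 [0.216 0.698 0.051]
```

View pics/c2.png

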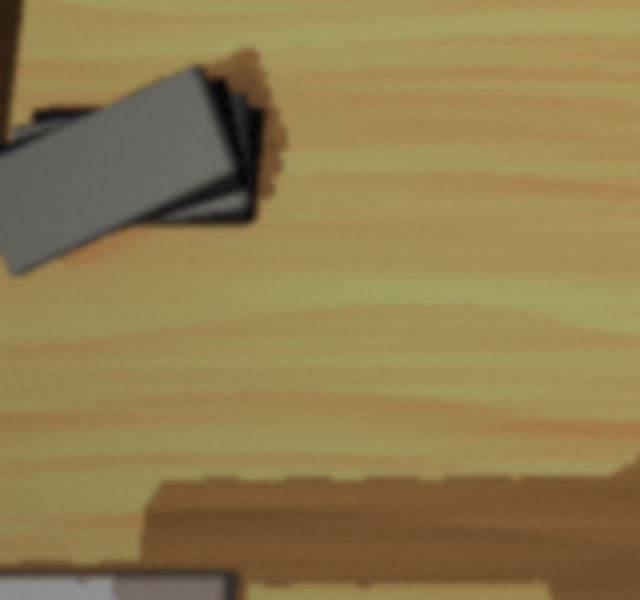

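>>> jog_arm([
  [[-2,0.8,0.3],[0,0,0],100],
  [[-3.9,1.8,0.3],[0,0,0],100],
  [[-3.9,1.8,0.3],[0,0,0],100],
  [[-3.9,1.8,0.3],[0,0,0],100],
])

```text
time: 1.65
tool_pos: [0.5103, 0.0117, 0.1661]
tool_rot: [-0.001, 0.707, 0.707, -0.0]
contact_force: [-0.7, 0.9, -0.5]
gripper_width: 0.999
grasp_force: 0.0
```

The grey stack at crop (120,160) is books or boxes, and the bottom item is a laptop-like slab. Neither is a bracket, so two brackets are present. I'll let the arm settle, then go down over the handle.

>>> jog_arm([
  [[0,0,0],[0,0,0],100],
  [[0,0,0],[0,0,0],100],
])

```text
time: 1.9
tool_pos: [0.5105, 0.0123, 0.1667]
tool_rot: [0.0, 0.706, 0.708, 0.0]
contact_force: [-0.1, 0.3, -0.6]
gripper_width: 0.997
grasp_force: 0.0
```

>>> jog_arm([
  [[-0.37,0.1,1],[0,0,0],100],
  [[-0.37,0.1,2.5],[0,0,0],100],
  [[-0.37,0.1,3.6],[0,0,0],100],
  [[-0.37,0.1,3.6],[0,0,0],100],
  [[-0.37,0.1,3.6],[0,0,0],40],
  [[-0.37,0.1,3.6],[0,0,0],0],
  [[-0.37,0.1,3.6],[0,0,0],0],
  [[-0.37,0.1,3.6],[0,0,0],0],
])

```text
time: 2.9
tool_pos: [0.5139, 0.0019, 0.0775]
tool_rot: [0.001, 0.707, 0.707, 0.001]
contact_force: [-1.6, 0.2, 17.2]
gripper_width: 0.15
grasp_force: 46.2
```

>>> jog_arm([
  [[0,0,0],[0,0,0],0],
  [[0,0,0],[0,0,0],0],
])

```text
time: 3.15
tool_pos: [0.5141, 0.002, 0.0777]
tool_rot: [0.001, 0.707, 0.707, 0.001]
contact_force: [-0.3, -0.1, 5.1]
gripper_width: 0.138
grasp_force: 62.2
```

>>> jog_arm([
  [[0,-0.4,0],[0,0,0],0],
  [[0,-0.8,0],[0,0,0],0],
  [[0,-1.2,0],[0,0,0],0],
  [[0,-1.6,0],[0,0,0],0],
  [[0,-1.84,0],[0,0,0],0],
  [[0,-1.84,0],[0,0,0],0],
  [[0,-1.84,0],[0,0,0],0],
])

```text
time: 4.03
tool_pos: [0.4707, 0.0018, 0.0777]
tool_rot: [0.004, 0.707, 0.707, 0.004]
contact_force: [14.2, 0.8, -2.5]
gripper_width: 0.142
grasp_force: 61.5
```

>>> jog_arm([
  [[0,-0.1,0],[0,0,0],0],
  [[0,-0.1,0],[0,0,0],0],
  [[0,0.1,0],[0,0,0],0],
  [[0,0.15,0],[0,0,0],0],
  [[0,0.15,0],[0,0,0],0],
])

```text
time: 4.65
tool_pos: [0.4744, 0.0018, 0.0777]
tool_rot: [0.004, 0.707, 0.707, 0.004]
contact_force: [14.7, 0.5, -2.7]
gripper_width: 0.145
grasp_force: 61.6
```

>>> jog_arm([
  [[0,0,0],[0,0,0],60],
  [[0,0,0],[0,0,0],100],
  [[0,0,0],[0,0,0],100],
  [[0,0,-1],[0,0,0],100],
  [[0,0,-2.5],[0,0,0],100],
  [[0,0,-3.6],[0,0,0],100],
  [[0,0,-3.6],[0,0,0],100],
])

```text
time: 5.52
tool_pos: [0.4722, 0.0018, 0.1689]
tool_rot: [0.002, 0.707, 0.707, 0.001]
contact_force: [0.3, 0.3, 0.6]
gripper_width: 1.0
grasp_force: 0.0
```

```bash
python3 -c "
from h import *
plan((.425,-.266,.10),157)"
```

```text
yaw 0.1 pos [0.4722 0.0018 0.1689] t 5.53 | shift [-10.71  -1.91   2.76]  turn [  0.     0.04 -19.62]
```

```bash
python3 -c "
from h import *
im,d=shot('scene','s1')
for u,v in((279,185),(213,170)): print(comp(d,u,v,.016,.032,n='scene'))
P=cloud('scene',d); m=(P[...,2]>.098)&(P[...,2]<.12)&(d>0)&(abs(P[...,1])<.025)&(P[...,0]>.44)&(P[...,0]<.53)
print(m.sum(),P[m].min(0),P[m].max(0),np.median(P[m],0))
c=cv2.resize(im[220:370,180:400],None,fx=3.5,fy=3.5,interpolation=cv2.INTER_CUBIC); cv2.imwrite('pics/c3.png',c[:,:,::-1])
"
```

```text
(((427.417724609375, -261.6667175292969), (118.74864959716797, 50.833438873291016), 66.8125991821289), 619, np.int32(2))
(((518.3262329101562, -426.9339294433594), (122.96632385253906, 52.29420471191406), 33.41720199584961), 605, np.int32(1))
113 [ 0.47047664 -0.00945922  0.09817097] [0.48708138 0.02108919 0.11876869] [0.4812746  0.00822248 0.11232691]
```

View pics/c3.png

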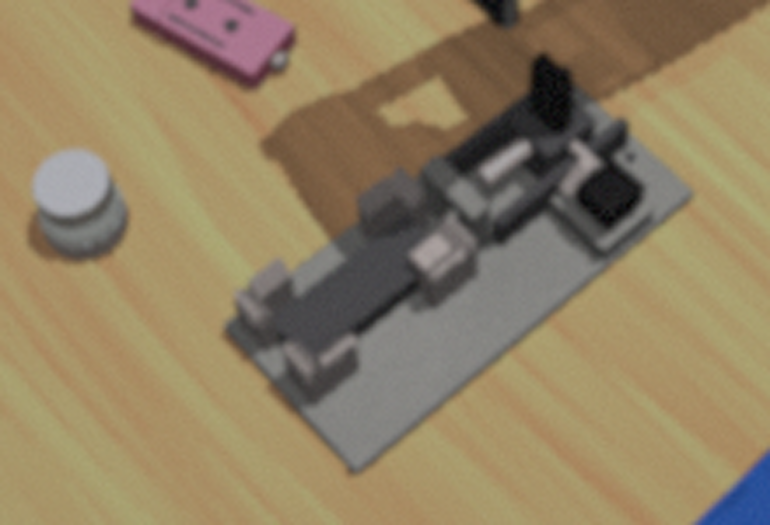

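The handle is drawn, at crop (550,90), and held by the sear with the hand off. Now bracket A.

>>> jog_arm([
  [[-2.5,-0.5,0],[0,0,0.7],100],
  [[-5,-1,0.5],[0,0,1.5],100],
  [[-7.5,-1.5,1.5],[0,0,2.3],100],
  [[-10,-1.9,2.7],[0,0,2.9],100],
  [[-10.8,-1.96,2.7],[0,0,2.9],100],
  [[-10.8,-1.96,2.7],[0,0,2.9],100],
  [[-10.8,-1.96,2.7],[0,0,2.9],100],
])

```text
time: 6.45
tool_pos: [0.4216, -0.2669, 0.0978]
tool_rot: [-0.001, 0.835, 0.551, -0.0]
contact_force: [0.7, 0.5, -0.1]
gripper_width: 0.999
grasp_force: 0.0
```

```bash
python3 -c "
from h import *
plan((.4232,-.268,.004),-23.2)"
```

```text
yaw -23.1 pos [ 0.4216 -0.2669  0.0978] t 6.45 | shift [-0.02  0.08  3.75]  turn [-0.02 -0.01  0.01]
```

>>> jog_arm([
  [[0,0.08,2],[0,0,0],100],
  [[0,0.08,3.4],[0,0,0],100],
  [[0,0.08,3.7],[0,0,0],100],
  [[0,0.08,3.7],[0,0,0],100],
  [[0,0.08,3.7],[0,0,0],50],
  [[0,0.08,3.7],[0,0,0],30],
  [[0,0.08,3.7],[0,0,0],30],
  [[0,0.08,3.7],[0,0,0],30],
])

```text
time: 7.45
tool_pos: [0.4243, -0.269, 0.007]
tool_rot: [0.0, 0.835, 0.551, 0.0]
contact_force: [0.1, 0.9, -0.2]
gripper_width: 0.299
grasp_force: 0.0
```

The fingers closed to 25 mm with no contact, so the bracket may have been knocked aside. I'll open, lift and look.

>>> jog_arm([
  [[0,0,0],[0,0,0],100],
  [[0,0,0],[0,0,0],100],
  [[0,0,-2],[0,0,0],100],
  [[0,0,-4],[0,0,0],100],
  [[0,0,-5],[0,0,0],100],
  [[0,0,-5],[0,0,0],100],
])

```text
time: 8.2
tool_pos: [0.4256, -0.27, 0.1343]
tool_rot: [0.003, 0.835, 0.551, 0.001]
contact_force: [0.5, 0.4, -1.3]
gripper_width: 0.999
grasp_force: 0.0
```

```bash
python3 -c "
from h import *
im,d=shot('scene'); im2,_=shot('top')
cv2.imwrite('pics/c4.png',np.hstack([cv2.resize(im[100:300,180:380],None,fx=2,fy=2),cv2.resize(im2[190:390,340:540],None,fx=2,fy=2)])[:,:,::-1])
plan((.4232,-.268,.1))"
```

```text
yaw -23.1 pos [ 0.4237 -0.2684  0.1305] t 8.30 | shift [ 0.01 -0.02  1.22]
```

View pics/c4.png

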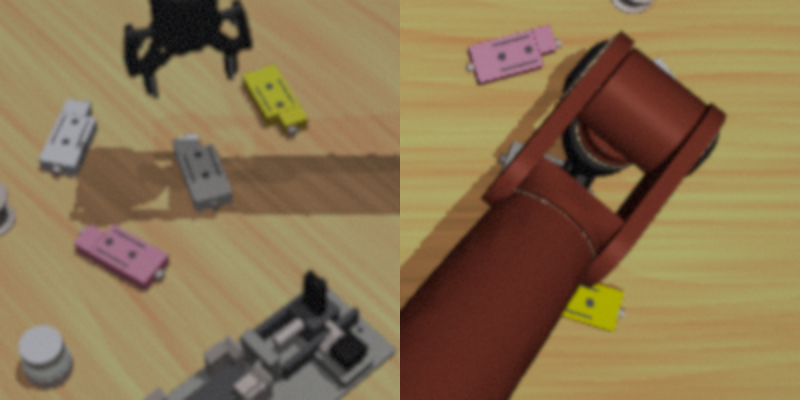

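```bash
python3 -c "
from h import *
d=np.load('last_scene.npz')['d']
print(comp(d,281,186,.016,.032,n='scene')); P=cloud('scene',d); print(P[186,281],P[180,281])
for p in ((.4232,-.268,.024),(.4237,-.2684,.1305)): print(w2px('scene',p))
for p in((180+152/2,100+85/2),(180+232/2,100+72/2)): print(p, P[int(p[1]),int(p[0])])
"
```

```text
(((426.12042236328125, -265.1117858886719), (112.66618347167969, 50.19011688232422), 66.47789001464844), 618, np.int32(2))
[ 0.4326001  -0.25586097  0.0253243 ] [ 0.41993585 -0.27125879  0.02541821]
[280.86205982 181.72122523]
[277.717906   153.87860075]
(256.0, 142.5) [ 0.47427219 -0.27765356  0.20025466]
(296.0, 136.0) [ 0.38670733 -0.23929687  0.18878313]
```

```bash
python3 -c "
from h import *
d=np.load('last_scene.npz')['d']; P=cloud('scene',d)
m=(d>0)&(np.hypot(P[...,0]-.4237,P[...,1]+.2684)<.08)&(P[...,2]>.05)
print(m.sum(),np.histogram(P[m][:,2],bins=np.arange(.05,.34,.01)))
"
```

```text
6108 (array([  0,   0,   0,   0,   0,   0,   0,   0,   0,   0,   0,   0,  12,
        42,  45,  33,  55, 164, 177, 157, 150, 211, 210,  27, 114, 113,
       121, 146, 196]), array([0.05, 0.06, 0.07, 0.08, 0.09, 0.1 , 0.11, 0.12, 0.13, 0.14, 0.15,
       0.16, 0.17, 0.18, 0.19, 0.2 , 0.21, 0.22, 0.23, 0.24, 0.25, 0.26,
       0.27, 0.28, 0.29, 0.3 , 0.31, 0.32, 0.33, 0.34]))
```

The fingertips show about 30–45 mm above the reported TCP height, so the fingers closed above the bracket. I'll shut them here and look closely at the true tip position.

>>> jog_arm([
  [[0,0,0],[0,0,0],0],
  [[0,0,0],[0,0,0],0],
  [[0,0,0],[0,0,0],0],
  [[0,0,0],[0,0,0],0],
])

```text
time: 8.8
tool_pos: [0.4241, -0.2688, 0.1314]
tool_rot: [-0.0, 0.835, 0.551, -0.0]
contact_force: [-0.5, 0.1, 0.1]
gripper_width: 0.145
grasp_force: 0.0
```

```bash
python3 -c "
from h import *
im,d=shot('scene'); P=cloud('scene',d); s=state(); print(s['tool_pos'],s['gripper_width'],w2px('scene',s['tool_pos']))
m=(d>0)&(np.hypot(P[...,0]-.4237,P[...,1]+.2684)<.08)&(P[...,2]>.05)
q=P[m]; o=np.argsort(q[:,2])[:60:6]; print(np.round(q[o],3)); v,u=np.nonzero(m); print(u[o],v[o])
cv2.imwrite('pics/c5.png',cv2.resize(im[60:210,200:360],None,fx=4,fy=4,interpolation=cv2.INTER_CUBIC)[:,:,::-1])"
```

```text
[ 0.42412311 -0.2688194   0.13148781] 0.058399691155005574 [277.44567729 153.5934083 ]
[[ 0.42  -0.261  0.155]
 [ 0.42  -0.253  0.161]
 [ 0.412 -0.255  0.164]
 [ 0.42  -0.265  0.165]
 [ 0.41  -0.254  0.167]
 [ 0.424 -0.252  0.168]
 [ 0.444 -0.272  0.169]
 [ 0.433 -0.262  0.17 ]
 [ 0.416 -0.272  0.171]
 [ 0.439 -0.263  0.173]]
[280 282 284 279 285 281 269 275 278 273] [148 148 145 144 144 147 146 146 140 146]
```

View pics/c5.png

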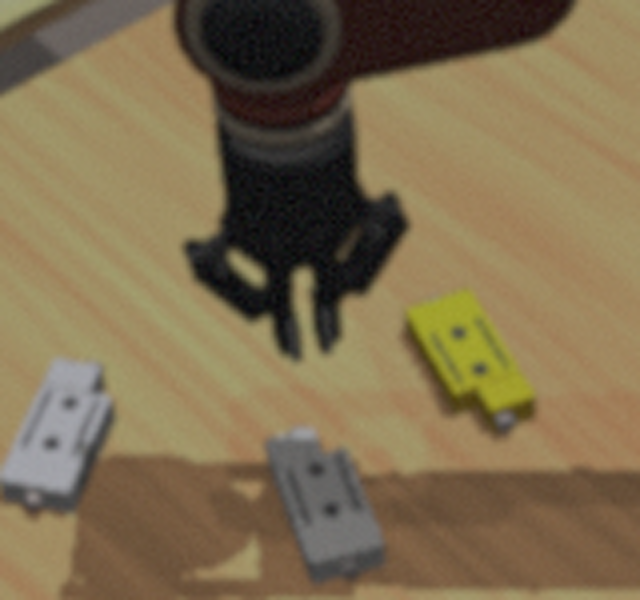

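In the crop the tips are at (292,358) and (328,350). They sit slightly above the projected TCP even when nearly shut, so the pads ride high. Bracket A is unmoved at (325,505). I'll go lower and close again.

>>> jog_arm([
  [[0.09,0,0],[0,0,0],100],
  [[0.09,0,0.5],[0,0,0],100],
  [[0.09,0,2],[0,0,0],100],
  [[0.09,0,4],[0,0,0],100],
  [[0.09,0,5.2],[0,0,0],100],
  [[0.09,0,5.4],[0,0,0],100],
  [[0.09,0,5.4],[0,0,0],100],
])

```text
time: 9.72
tool_pos: [0.4252, -0.2669, -0.0031]
tool_rot: [0.0, 0.835, 0.551, 0.0]
contact_force: [0.9, -0.2, 0.1]
gripper_width: 1.0
grasp_force: 0.0
```

>>> jog_arm([
  [[0,0,0],[0,0,0],65],
  [[0,0,0],[0,0,0],55],
  [[0,0,0],[0,0,0],45],
  [[0,0,0],[0,0,0],45],
])

```text
time: 10.22
tool_pos: [0.4255, -0.2673, -0.002]
tool_rot: [0.001, 0.835, 0.551, 0.0]
contact_force: [-1.4, 1.2, 6.2]
gripper_width: 0.451
grasp_force: 3.0
```

The fingers still only brush the top edge: 6 N upward at 45 %. The tips are about 19 mm above where the reported TCP puts them. I'll open, go lower step by step and watch the force.

>>> jog_arm([
  [[0,0,0],[0,0,0],100],
  [[0,0,0],[0,0,0],100],
  [[0,0,0],[0,0,0],100],
  [[0,0,0.2],[0,0,0],100],
  [[0,0,0.4],[0,0,0],100],
  [[0,0,0.4],[0,0,0],100],
])

```text
time: 10.98
tool_pos: [0.4245, -0.2663, -0.0143]
tool_rot: [-0.001, 0.835, 0.551, -0.0]
contact_force: [-0.2, -0.5, -0.3]
gripper_width: 1.003
grasp_force: 0.0
```

>>> jog_arm([
  [[0,0,0.1],[0,0,0],100],
  [[0,0,0.2],[0,0,0],100],
  [[0,0,0.25],[0,0,0],100],
  [[0,0,0.25],[0,0,0],100],
])

```text
time: 11.48
tool_pos: [0.425, -0.2667, -0.0197]
tool_rot: [-0.0, 0.835, 0.551, -0.0]
contact_force: [0.3, -0.7, -0.7]
gripper_width: 1.0
grasp_force: 0.0
```

```bash
python3 -c "
from h import *
im,d=shot('scene'); P=cloud('scene',d); print(comp(d,281,186,.016,.032,n='scene'))
cv2.imwrite('pics/c6.png',cv2.resize(im[110:230,210:370],None,fx=5,fy=5,interpolation=cv2.INTER_CUBIC)[:,:,::-1])"
```

```text
(((429.474365234375, -257.4429016113281), (94.29637908935547, 50.83704376220703), 65.91295623779297), 538, np.int32(2))
```

View pics/c6.png

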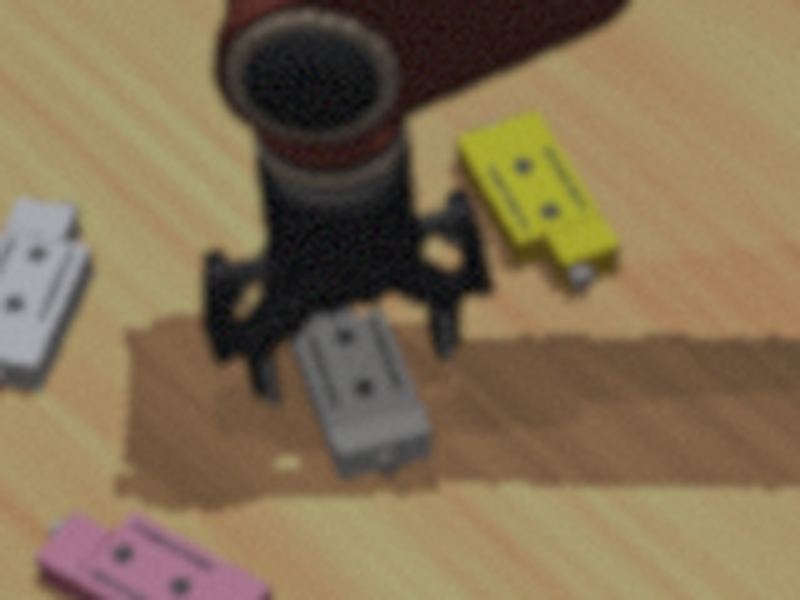

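Fingers now straddle the bracket, tips at crop (268,398) and (447,352), near 12 mm height. Close.

>>> jog_arm([
  [[0,0,0],[0,0,0],75],
  [[0,0,0],[0,0,0],60],
  [[0,0,0],[0,0,0],45],
  [[0,0,0],[0,0,0],30],
  [[0,0,0],[0,0,0],30],
])

```text
time: 12.15
tool_pos: [0.4255, -0.2671, -0.0191]
tool_rot: [0.0, 0.835, 0.551, 0.0]
contact_force: [-0.2, -0.6, 3.9]
gripper_width: 0.566
grasp_force: 64.6
```

>>> jog_arm([
  [[0,0,-0.3],[0,0,0],0],
  [[0,0,-0.8],[0,0,0],0],
  [[0,0,-1.6],[0,0,0],0],
  [[0,0,-2.4],[0,0,0],0],
  [[0,0,-3.4],[0,0,0],0],
  [[0,0,-3.4],[0,0,0],0],
  [[0,0,-3.4],[0,0,0],0],
])

```text
time: 13.02
tool_pos: [0.4244, -0.2663, 0.0645]
tool_rot: [-0.001, 0.835, 0.551, -0.0]
contact_force: [-0.9, 1.1, -2.9]
gripper_width: 0.565
grasp_force: 64.0
```

```bash
python3 -c "
from h import *
plan((.641,.003,.068),-90)"
```

```text
yaw -23.1 pos [ 0.4244 -0.2663  0.0645] t 13.03 | shift [13.31  3.73 -0.14]  turn [-0.01  0.    8.36]
```

>>> jog_arm([
  [[2,0.6,-0.2],[0,0,1.2],0],
  [[4,1.2,-0.2],[0,0,2.4],0],
  [[6,1.8,-0.2],[0,0,3.6],0],
  [[8,2.4,-0.2],[0,0,4.8],0],
  [[10,3,-0.2],[0,0,6],0],
  [[12,3.5,-0.2],[0,0,7.2],0],
  [[13.3,3.7,-0.2],[0,0,8.36],0],
  [[13.3,3.7,-0.2],[0,0,8.36],0],
])

```text
time: 14.02
tool_pos: [0.6404, 0.0048, 0.0682]
tool_rot: [-0.0, 1.0, 0.001, -0.002]
contact_force: [-0.5, -0.7, -2.6]
gripper_width: 0.565
grasp_force: 69.4
```

>>> jog_arm([
  [[0,0,0],[0,0,0],0],
  [[0,0,0],[0,0,0],0],
  [[0,0,0],[0,0,0],0],
])

```text
time: 14.4
tool_pos: [0.6403, 0.0018, 0.0702]
tool_rot: [0.0, 1.0, -0.001, -0.0]
contact_force: [0.0, -0.3, -3.4]
gripper_width: 0.564
grasp_force: 69.4
```

```bash
python3 -c "
from h import *
im,d=shot('scene'); plan((.641,.003,.068),-90)
cv2.imwrite('pics/c7.png',cv2.resize(im[225:355,230:390],None,fx=4.6,fy=4.6,interpolation=cv2.INTER_CUBIC)[:,:,::-1])"
```

```text
yaw -90.1 pos [0.6405 0.0018 0.0704] t 14.45 | shift [ 0.02 -0.05  0.1 ]  turn [ 0.    0.   -0.01]
```

View pics/c7.png

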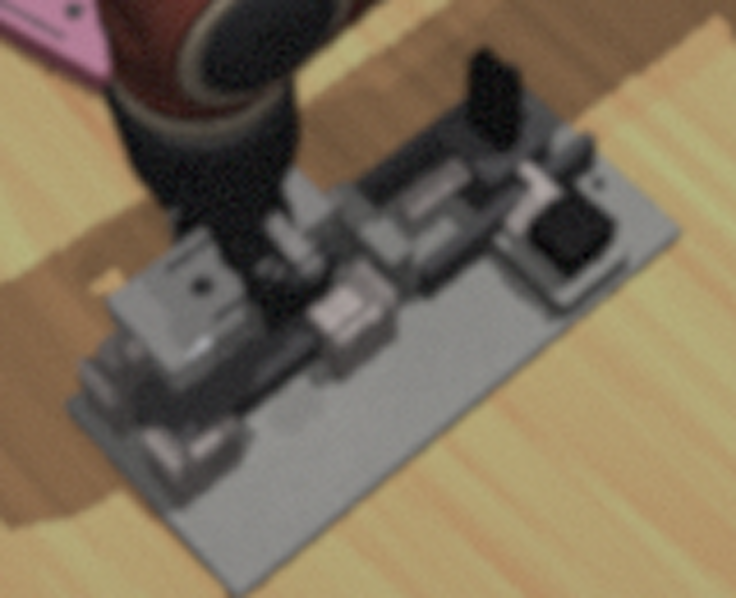

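```bash
python3 -c "
from h import *
d=np.load('last_scene.npz')['d'];P=cloud('scene',d)
f=lambda a,b,z:np.round(px2w('scene',230+a/4.6,225+b/4.6,z),4)
print(f(110,298,.1135),f(176,363,.1135))
m=(d>0)&(P[...,0]>.655)&(P[...,0]<.72)&(abs(P[...,1])<.04)&(P[...,2]>.095)&(P[...,2]<.125)
q=P[m]; t=q[(q[:,2]>.107)]; print(len(t),np.median(t[:,2]),np.percentile(t,[2,98],axis=0)); print(cv2.minAreaRect((t[:,:2]*1000).astype(np.float32)))
b=(d>0)&(P[...,2]>.004)&(P[...,2]<.014)&(abs(P[...,0]-.57)<.2)&(abs(P[...,1]-.03)<.1)
# base front edge y+ and far edge x+
for c in ((238,590),(70,402),(680,232)): print('base',f(*c,.01))
print('key',f(348,303,.048),'trip',f(572,232,.062))
"
```

```text
[ 0.6923 -0.0201  0.1135] [0.6904 0.0256 0.1135]
440 0.11304395869918228 [[ 0.65615182 -0.0207084   0.10781129]
 [ 0.69495509  0.02829083  0.11714961]]
((678.6449584960938, 3.4884777069091797), (51.013954162597656, 47.33708190917969), 89.79619598388672)
base [0.7171 0.0912 0.01  ]
base [ 0.717  -0.0384  0.01  ]
base [0.4268 0.0934 0.01  ]
key [0.592 0.027 0.048] trip [0.4899 0.0761 0.062 ]
```

>>> jog_arm([
  [[0.04,-0.05,0.6],[0,0,0],0],
  [[0.04,-0.05,1.1],[0,0,0],0],
  [[0.04,-0.05,1.4],[0,0,0],0],
  [[0.04,-0.05,1.7],[0,0,0],0],
  [[0.04,-0.05,1.7],[0,0,0],0],
])

```text
time: 15.08
tool_pos: [0.6423, 0.0038, 0.0276]
tool_rot: [0.0, 1.0, -0.0, 0.001]
contact_force: [1.2, -0.4, -3.7]
gripper_width: 0.571
grasp_force: 69.3
```

>>> jog_arm([
  [[0,0,0.2],[0,0,0],0],
  [[0,0,0.35],[0,0,0],0],
  [[0,0,0.45],[0,0,0],0],
  [[0,0,0.55],[0,0,0],0],
  [[0,0,0.55],[0,0,0],0],
])

```text
time: 15.7
tool_pos: [0.6424, 0.0038, 0.0144]
tool_rot: [0.0, 1.0, -0.0, 0.001]
contact_force: [4.0, -0.1, -3.6]
gripper_width: 0.565
grasp_force: 69.5
```

>>> jog_arm([
  [[0.04,0,0.05],[0,0,0],0],
  [[0.04,0,0.12],[0,0,0],0],
  [[0.04,0,0.12],[0,0,0],0],
])

```text
time: 16.08
tool_pos: [0.6424, 0.0039, 0.0129]
tool_rot: [0.0, 1.0, -0.0, -0.001]
contact_force: [-5.0, -0.1, 9.5]
gripper_width: 0.566
grasp_force: 70.8
```

Floor contact came at the expected height, so the bracket is home. Release and go to the trip pad.

>>> jog_arm([
  [[0,0,-0.1],[0,0,0],80],
  [[0,0,-0.1],[0,0,0],100],
  [[0,0,-0.1],[0,0,0],100],
  [[0,0,-0.1],[0,0,0],100],
  [[0,0,-1.5],[0,0,0],100],
  [[0,0,-3.5],[0,0,0],50],
  [[0,0,-4.5],[0,0,0],0],
  [[0,0,-4.5],[0,0,0],0],
])

```text
time: 17.08
tool_pos: [0.6447, 0.0037, 0.1267]
tool_rot: [0.0, 1.0, -0.0, 0.003]
contact_force: [0.0, 0.4, -0.6]
gripper_width: 0.376
grasp_force: 0.0
```

```bash
python3 -c "
from h import *
im,d=shot('scene');P=cloud('scene',d); plan((.483,.069,.09),-90)
m=(d>0)&(P[...,0]>.58)&(P[...,0]<.72)&(P[...,1]<.04)&(P[...,1]>-.04)&(P[...,2]>.04)&(P[...,2]<.075); q=P[m]; print(np.histogram(q[:,2],bins=np.arange(.04,.076,.004)))
cv2.imwrite('pics/c8.png',cv2.resize(im[225:355,230:390],None,fx=4.6,fy=4.6,interpolation=cv2.INTER_CUBIC)[:,:,::-1])"
```

```text
yaw -90.0 pos [0.6432 0.0038 0.1241] t 17.12 | shift [-6.41 -2.6   1.36]  turn [ 0.   -0.01 -0.  ]
(array([ 63, 121, 178, 573, 480,  45,   0,   0]), array([0.04 , 0.044, 0.048, 0.052, 0.056, 0.06 , 0.064, 0.068, 0.072]))
```

View pics/c8.png

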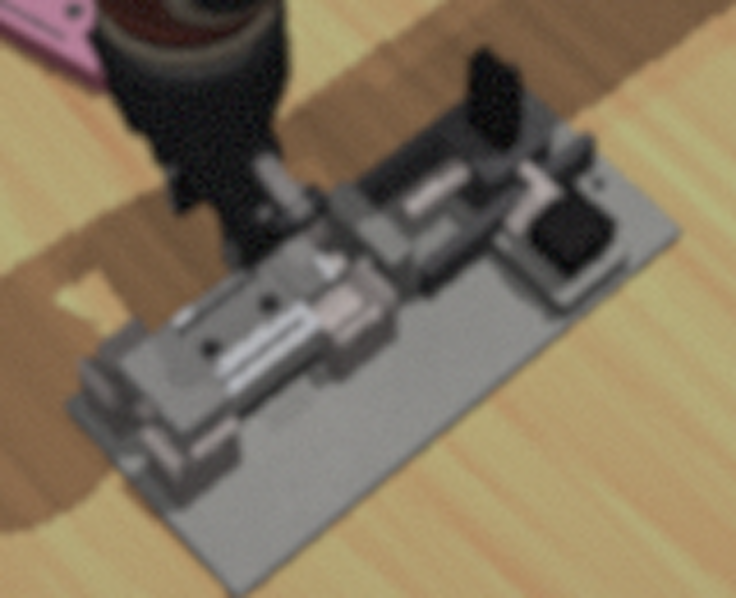

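Bracket sits home with the key filling the notch at crop (348,303); the handle is still drawn at (495,100). Next, the trip pad.

>>> jog_arm([
  [[-2,-0.8,0],[0,0,0],0],
  [[-4.2,-1.7,0],[0,0,0],0],
  [[-6.37,-2.64,0.3],[0,0,0],0],
  [[-6.37,-2.64,1],[0,0,0],0],
  [[-6.37,-2.64,1.8],[0,0,0],0],
  [[-6.37,-2.64,1.8],[0,0,0],0],
  [[-6.37,-2.64,1.8],[0,0,0],0],
  [[-6.37,-2.64,1.8],[0,0,0],0],
])

```text
time: 18.12
tool_pos: [0.4844, 0.0697, 0.0793]
tool_rot: [0.0, 1.0, -0.0, 0.001]
contact_force: [-0.5, -0.6, 0.3]
gripper_width: -0.004
grasp_force: 0.0
```

>>> jog_arm([
  [[0,0,0.5],[0,0,0],0],
  [[0,0,0.9],[0,0,0],0],
  [[0,0,1.2],[0,0,0],0],
  [[0,0,1.5],[0,0,0],0],
  [[0,0,1.5],[0,0,0],0],
])

```text
time: 18.75
tool_pos: [0.4829, 0.0699, 0.0402]
tool_rot: [-0.0, 1.0, -0.0, -0.001]
contact_force: [-0.3, 0.0, 0.7]
gripper_width: -0.001
grasp_force: 0.0
```

>>> jog_arm([
  [[0,0,0.1],[0,0,0],0],
  [[0,0,0.2],[0,0,0],0],
  [[0,0,0.2],[0,0,0],0],
])

```text
time: 19.12
tool_pos: [0.484, 0.07, 0.0368]
tool_rot: [-0.0, 1.0, -0.0, 0.0]
contact_force: [-0.6, 0.4, 2.8]
gripper_width: -0.002
grasp_force: 1.4
```

>>> jog_arm([
  [[0,0,0.1],[0,0,0],0],
  [[0,0,0.2],[0,0,0],0],
  [[0,0,0.2],[0,0,0],0],
])

```text
time: 19.5
tool_pos: [0.4836, 0.0699, 0.0311]
tool_rot: [0.0, 1.0, -0.0, 0.0]
contact_force: [-0.4, -0.4, 3.1]
gripper_width: -0.002
grasp_force: 1.5
```

>>> jog_arm([
  [[0,0,0.12],[0,0,0],0],
  [[0,0,0.24],[0,0,0],0],
  [[0,0,0.24],[0,0,0],0],
])

```text
time: 19.88
tool_pos: [0.4837, 0.0699, 0.0251]
tool_rot: [-0.0, 1.0, -0.0, 0.0]
contact_force: [-0.7, -0.1, 3.7]
gripper_width: -0.001
grasp_force: 2.0
```

>>> jog_arm([
  [[0,0,0.1],[0,0,0],0],
  [[0,0,0.16],[0,0,0],0],
  [[0,0,0.16],[0,0,0],0],
])

```text
time: 20.25
tool_pos: [0.4837, 0.0701, 0.0229]
tool_rot: [-0.0, 1.0, -0.0, -0.001]
contact_force: [-7.9, -0.2, 14.9]
gripper_width: -0.004
grasp_force: 8.0
```

```bash
cat > hd.py <<'E'
from h import *
im,d=shot('scene');P=cloud('scene',d); m=(P[...,2]>.095)&(P[...,2]<.12)&(d>0)&(abs(P[...,1]-.003)<.018)&(P[...,0]>.44)&(P[...,0]<.55)
print("handle px",m.sum(),np.median(P[m],0), np.percentile(P[m][:,0],[5,95])); print(state()['tool_pos'])
E
python3 hd.py
```

```text
handle px 116 [0.52008354 0.00785352 0.11314899] [0.51205457 0.52387144]
[0.48375416 0.07007069 0.02294186]
```

Fired: the handle is back at rest, x about 0.52. Go pick the bracket up again.

>>> jog_arm([
  [[0,0,-1.5],[0,0,0],0],
  [[0,0,-3.8],[0,0,0],0],
  [[2,0.8,-4.2],[0,0,0],0],
  [[4.2,1.7,-4.2],[0,0,0],40],
  [[6.35,2.65,-4.2],[0,0,0],100],
  [[6.35,2.65,-4.2],[0,0,0],100],
  [[6.35,2.65,-4.2],[0,0,0],100],
  [[6.35,2.65,-4.2],[0,0,0],100],
])

```text
time: 21.3
tool_pos: [0.6413, 0.0042, 0.1261]
tool_rot: [-0.0, 1.0, 0.0, -0.0]
contact_force: [0.3, 1.0, 0.2]
gripper_width: 0.997
grasp_force: 0.0
```

```bash
python3 hd.py; python3 -c "
from h import *
plan((.6424,.0038,.0135),-90)
d=np.load('last_scene.npz')['d']
print(comp(d,213,170,.016,.032,n='scene'))"
```

```text
handle px 118 [0.5197376  0.00778377 0.11180881] [0.51137674 0.52390701]
[0.64143188 0.00427342 0.12640912]
yaw -90.0 pos [0.6414 0.0043 0.1264] t 21.35 | shift [0.04 0.02 4.52]  turn [-0. -0.  0.]
(((517.8668212890625, -427.70947265625), (118.90306854248047, 51.92596435546875), 35.004085540771484), 594, np.int32(1))
```

>>> jog_arm([
  [[0.06,0,2],[0,0,0],100],
  [[0.06,0,3.8],[0,0,0],100],
  [[0.06,0,4.52],[0,0,0],100],
  [[0.06,0,4.52],[0,0,0],100],
  [[0.06,0,4.52],[0,0,0],60],
  [[0.06,0,4.52],[0,0,0],30],
  [[0.06,0,4.52],[0,0,0],0],
  [[0.06,0,4.52],[0,0,0],0],
])

```text
time: 22.35
tool_pos: [0.6455, 0.0035, 0.0161]
tool_rot: [0.0, 1.0, -0.0, 0.002]
contact_force: [-2.0, 0.4, 7.0]
gripper_width: 0.567
grasp_force: 65.6
```

>>> jog_arm([
  [[0,0,-0.4],[0,0,0],0],
  [[0,0,-1],[0,0,0],0],
  [[0,0,-2],[0,0,0],0],
  [[0,0,-2.8],[0,0,0],0],
  [[0,0,-2.8],[0,0,0],0],
])

```text
time: 22.98
tool_pos: [0.6457, 0.0034, 0.0862]
tool_rot: [0.0, 1.0, -0.0, 0.003]
contact_force: [0.3, 0.2, -3.0]
gripper_width: 0.568
grasp_force: 64.5
```

```bash
python3 -c "
from h import *
plan((.49,.305,.085),-90)"
```

```text
yaw -90.0 pos [0.6457 0.0034 0.0862] t 22.98 | shift [-6.230e+00 -1.206e+01  1.000e-02]  turn [ 0.   -0.04 -0.  ]
```

>>> jog_arm([
  [[-0.3,-2.2,0],[0,0,0],0],
  [[-1.2,-4.4,0],[0,0,0],0],
  [[-2.4,-6.6,0],[0,0,0],0],
  [[-3.6,-8.6,0],[0,0,0],0],
  [[-4.8,-10.5,0],[0,0,0],0],
  [[-6.2,-12,0.3],[0,0,0],0],
  [[-6.2,-12,1],[0,0,0],0],
  [[-6.2,-12,1.5],[0,0,0],0],
])

```text
time: 23.98
tool_pos: [0.4881, 0.3031, 0.0437]
tool_rot: [0.001, 1.0, 0.0, -0.001]
contact_force: [-0.2, -1.1, -2.6]
gripper_width: 0.566
grasp_force: 64.4
```

>>> jog_arm([
  [[0,0,0],[0,0,0],0],
  [[0,0,0],[0,0,0],0],
])

```text
time: 24.22
tool_pos: [0.4899, 0.3029, 0.0458]
tool_rot: [-0.0, 1.0, -0.001, 0.0]
contact_force: [0.0, 0.3, -2.8]
gripper_width: 0.568
grasp_force: 64.4
```

>>> jog_arm([
  [[0,0,0.8],[0,0,0],0],
  [[0,0,1.5],[0,0,0],0],
  [[0,0,2],[0,0,0],0],
  [[0,0,2.2],[0,0,0],0],
  [[0,0,2.26],[0,0,0],0],
  [[0,0,2.26],[0,0,0],0],
])

```text
time: 24.98
tool_pos: [0.4894, 0.3039, -0.0104]
tool_rot: [-0.0, 1.0, -0.0, 0.0]
contact_force: [0.3, 0.5, -2.4]
gripper_width: 0.567
grasp_force: 64.4
```

>>> jog_arm([
  [[0,0,0.07],[0,0,0],0],
  [[0,0,0.07],[0,0,0],0],
  [[0,0,0.07],[0,0,0],75],
  [[0,0,0.0],[0,0,0],85],
  [[0,0,0],[0,0,0],100],
  [[0,0,-1.5],[0,0,0],100],
  [[0,0,-3.5],[0,0,0],100],
  [[0,0,-7],[0,0,0],100],
])

```text
time: 25.98
tool_pos: [0.4878, 0.3032, 0.1394]
tool_rot: [0.001, 1.0, -0.0, -0.001]
contact_force: [0.0, 0.5, 1.0]
gripper_width: 1.002
grasp_force: 0.0
```

```bash
python3 -c "
from h import *
plan((.513,.003,.165),-180)"
```

```text
yaw -90.0 pos [0.4878 0.3032 0.1394] t 25.98 | shift [ 1.01 12.01 -1.01]  turn [2.000e-02 1.000e-02 1.125e+01]
```

>>> jog_arm([
  [[0,1.5,0],[0,0,-1.3],100],
  [[0.2,3.5,0],[0,0,-2.6],100],
  [[0.4,5.5,0],[0,0,-3.9],100],
  [[0.6,7.5,0],[0,0,-5.2],100],
  [[0.8,9.5,0],[0,0,-6.5],100],
  [[1,11,0],[0,0,-7.8],100],
  [[1,12,0],[0,0,-9.1],100],
  [[1,12,0],[0,0,-10.4],100],
])

```text
time: 26.98
tool_pos: [0.5138, 0.0019, 0.1393]
tool_rot: [0.0, 0.747, 0.665, 0.0]
contact_force: [-1.3, 1.6, -0.4]
gripper_width: 0.999
grasp_force: 0.0
```

>>> jog_arm([
  [[0,0,0],[0,0,-0.85],100],
  [[0,0,0],[0,0,-0.85],100],
  [[0,0,0],[0,0,-0.85],100],
])

```text
time: 27.35
tool_pos: [0.5138, 0.0037, 0.1392]
tool_rot: [0.0, 0.708, 0.706, 0.0]
contact_force: [0.4, 0.3, 0.3]
gripper_width: 1.0
grasp_force: 0.0
```

```bash
python3 -c "
from h import *
plan((.5140,.003,.0775),0)
im,d=shot('scene'); K=w2px('scene',(.49,.304,.028)); print(K); u,v=K.astype(int)
print(comp(d,u,v,.018,.036,n='scene'))
cv2.imwrite('pics/c9.png',cv2.resize(im[v-60:v+60,u-80:u+80],None,fx=4.6,fy=4.6,interpolation=cv2.INTER_CUBIC)[:,:,::-1])"
```

```text
yaw -0.1 pos [0.5138 0.0037 0.1392] t 27.35 | shift [-0.03  0.01  2.47]  turn [ 0.    0.   -0.01]
[427.97304559 353.39140748]
(((493.48956298828125, 305.47637939453125), (118.86200714111328, 50.7754020690918), 0.22501638531684875), 1148, np.int32(1))
```

View pics/c9.png

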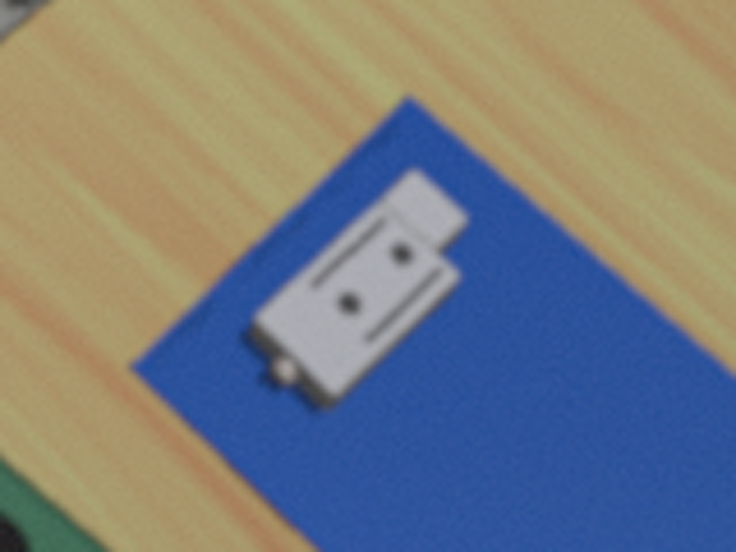

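Bracket A lies flat on the mat. No pin stands out of the notched end at (440,190), so it is flush. Draw the striker again.

>>> jog_arm([
  [[0,0,1],[0,0,0],100],
  [[0,0,2],[0,0,0],100],
  [[0,0,2.46],[0,0,0],100],
  [[0,0,2.46],[0,0,0],60],
  [[0,0,2.46],[0,0,0],0],
  [[0,0,2.46],[0,0,0],0],
  [[0,0,2.46],[0,0,0],0],
  [[0,0,2.46],[0,0,0],0],
])

```text
time: 28.4
tool_pos: [0.5147, 0.0036, 0.0788]
tool_rot: [0.001, 0.707, 0.707, 0.001]
contact_force: [-0.7, -0.3, 3.7]
gripper_width: 0.143
grasp_force: 61.9
```

>>> jog_arm([
  [[0,-0.4,0],[0,0,0],0],
  [[0,-0.8,0],[0,0,0],0],
  [[0,-1.2,0],[0,0,0],0],
  [[0,-1.6,0],[0,0,0],0],
  [[0,-1.92,0],[0,0,0],0],
  [[0,-1.92,0],[0,0,0],0],
  [[0,-1.92,0],[0,0,0],0],
  [[0,-1.7,0],[0,0,0],0],
])

```text
time: 29.4
tool_pos: [0.4746, 0.0034, 0.0788]
tool_rot: [0.004, 0.707, 0.707, 0.004]
contact_force: [12.9, 0.1, -3.4]
gripper_width: 0.139
grasp_force: 61.4
```

>>> jog_arm([
  [[0,0,0],[0,0,0],60],
  [[0,0,0],[0,0,0],100],
  [[0,0,0],[0,0,0],100],
  [[0,0,-1],[0,0,0],100],
  [[0,0,-2.5],[0,0,0],100],
  [[0,0,-3.6],[0,0,0],100],
  [[0,0,-3.6],[0,0,0],100],
])

```text
time: 30.28
tool_pos: [0.4725, 0.0035, 0.1701]
tool_rot: [0.002, 0.707, 0.707, 0.001]
contact_force: [-0.2, 0.1, -0.5]
gripper_width: 0.998
grasp_force: 0.0
```

```bash
python3 hd.py; python3 -c "
from h import *
d=np.load('last_scene.npz')['d']
print(comp(d,213,170,.016,.032,n='scene')); plan((.518,-.4285,.10),-55.2)"
```

```text
handle px 116 [0.48107023 0.00836281 0.11251352] [0.47254582 0.48543303]
[0.47140859 0.00363795 0.16809295]
(((520.2346801757812, -425.2734680175781), (121.4129409790039, 52.405635833740234), 35.288429260253906), 609, np.int32(1))
yaw -0.0 pos [0.4714 0.0036 0.1681] t 30.32 | shift [-17.28   1.87   2.73]  turn [ 0.01 -0.    6.9 ]
```

>>> jog_arm([
  [[-2.4,0.2,0],[0,0,1],100],
  [[-4.8,0.5,0],[0,0,2],100],
  [[-7.2,0.8,0.4],[0,0,3],100],
  [[-9.6,1,0.8],[0,0,4],100],
  [[-12,1.3,1.3],[0,0,5],100],
  [[-14.4,1.5,1.8],[0,0,6],100],
  [[-16.5,1.8,2.2],[0,0,6.9],100],
  [[-17.3,1.87,2.7],[0,0,6.9],100],
])

```text
time: 31.32
tool_pos: [0.5164, -0.4308, 0.097]
tool_rot: [-0.001, 0.955, 0.297, -0.001]
contact_force: [0.2, 0.8, 0.0]
gripper_width: 1.001
grasp_force: 0.0
```

>>> jog_arm([
  [[0,0,0],[0,0,0],100],
  [[0,0,0],[0,0,0],100],
  [[0,0,0],[0,0,0],100],
])

```text
time: 31.7
tool_pos: [0.5181, -0.4277, 0.1005]
tool_rot: [0.0, 0.954, 0.299, 0.0]
contact_force: [0.6, -0.5, 0.0]
gripper_width: 1.004
grasp_force: 0.0
```

```bash
python3 -c "
from h import *
plan((.518,-.428,-.0195),-55.2)
im,d=shot('scene')
cv2.imwrite('pics/c10.png',cv2.resize(im[100:220,150:310],None,fx=4.6,fy=4.6,interpolation=cv2.INTER_CUBIC)[:,:,::-1])"
```

```text
yaw -55.2 pos [ 0.5181 -0.4277  0.1005] t 31.70 | shift [-0.01  0.01  4.8 ]  turn [ 0.   -0.    0.01]
```

View pics/c10.png

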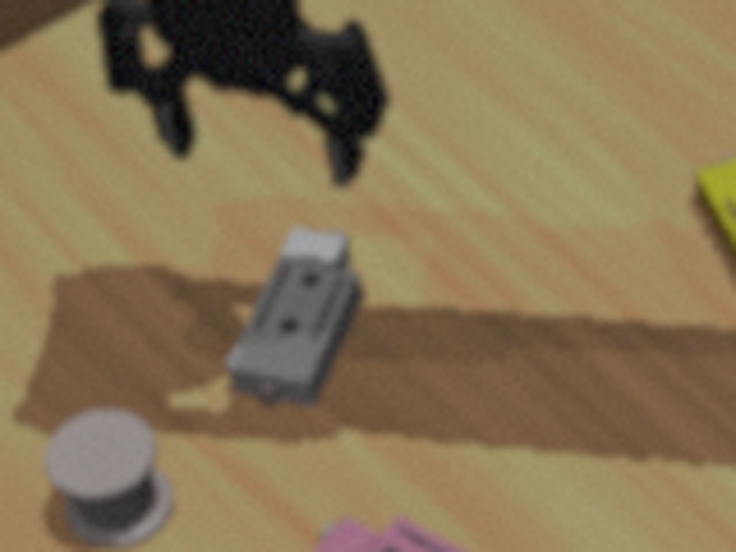

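Fingers at (180,140) and (345,170) line up across bracket B at (295,315), and the spool at (105,480) is well clear. Descend and grip.

>>> jog_arm([
  [[0,0,2],[0,0,0],100],
  [[0,0,3.8],[0,0,0],100],
  [[0,0,4.5],[0,0,0],100],
  [[0,0,4.76],[0,0,0],100],
  [[0,0,4.76],[0,0,0],80],
  [[0,0,4.76],[0,0,0],50],
  [[0,0,4.76],[0,0,0],20],
  [[0,0,4.76],[0,0,0],0],
])

```text
time: 32.75
tool_pos: [0.5193, -0.4304, -0.0161]
tool_rot: [0.002, 0.954, 0.299, 0.001]
contact_force: [0.2, 0.5, 6.0]
gripper_width: 0.565
grasp_force: 65.9
```

>>> jog_arm([
  [[0,0,0],[0,0,0],0],
  [[0,0,-0.4],[0,0,0],0],
  [[0,0,-1.2],[0,0,0],0],
  [[0,0,-2.4],[0,0,0],0],
  [[0,0,-3.4],[0,0,0],0],
  [[0,0,-3.5],[0,0,0],0],
  [[0,0,-3.5],[0,0,0],0],
])

```text
time: 33.62
tool_pos: [0.5176, -0.4285, 0.0683]
tool_rot: [-0.0, 0.954, 0.299, -0.0]
contact_force: [-0.9, -0.8, -2.6]
gripper_width: 0.566
grasp_force: 65.1
```

```bash
python3 -c "
from h import *
plan((.6425,.0035,.07),-90)"
```

```text
yaw -55.2 pos [ 0.5176 -0.4285  0.0683] t 33.62 | shift [ 13.96 -11.34  -0.06]  turn [-0.    0.    4.35]
```

>>> jog_arm([
  [[1.6,-1.3,-0.2],[0,0,0.5],0],
  [[3.5,-2.8,-0.2],[0,0,1.1],0],
  [[5.4,-4.3,-0.2],[0,0,1.7],0],
  [[7.3,-5.9,-0.2],[0,0,2.3],0],
  [[9.2,-7.4,-0.2],[0,0,2.9],0],
  [[11.1,-9,-0.2],[0,0,3.5],0],
  [[12.9,-10.4,-0.2],[0,0,4.1],0],
  [[13.96,-11.34,-0.2],[0,0,4.35],0],
])

```text
time: 34.62
tool_pos: [0.6419, 0.006, 0.0716]
tool_rot: [-0.0, 1.0, 0.0, -0.002]
contact_force: [-0.7, -0.2, -2.5]
gripper_width: 0.563
grasp_force: 65.0
```

>>> jog_arm([
  [[0,0,0],[0,0,0],0],
  [[0,0,0],[0,0,0],0],
  [[0,0,0],[0,0,0],0],
  [[0,0,0],[0,0,0],0],
])

```text
time: 35.12
tool_pos: [0.6426, 0.002, 0.0735]
tool_rot: [0.0, 1.0, -0.001, -0.0]
contact_force: [0.6, -0.2, -2.3]
gripper_width: 0.566
grasp_force: 65.0
```

```bash
python3 hd.py; python3 -c "
from h import *
d=np.load('last_scene.npz')['d'];P=cloud('scene',d)
plan((.6425,.0037,.07),-90)
m=(d>0)&(P[...,0]>.655)&(P[...,0]<.72)&(abs(P[...,1])<.04)&(P[...,2]>.107)&(P[...,2]<.125)
t=P[m]; print(len(t),np.median(t[:,2]),np.percentile(t,[2,98],axis=0))"
```

```text
handle px 121 [0.48145466 0.00871055 0.1123744 ] [0.47251415 0.48516591]
[0.64265687 0.00219457 0.07358857]
yaw -90.1 pos [0.6427 0.0022 0.0736] t 35.17 | shift [-0.01 -0.06  0.14]  turn [ 0.    0.   -0.01]
489 0.11327733020844505 [[ 0.65595301 -0.0203585   0.10787291]
 [ 0.69899067  0.02880506  0.11689201]]
```

>>> jog_arm([
  [[-0.07,-0.06,0.6],[0,0,0],0],
  [[-0.07,-0.06,1.1],[0,0,0],0],
  [[-0.07,-0.06,1.5],[0,0,0],0],
  [[-0.07,-0.06,1.8],[0,0,0],0],
  [[-0.07,-0.06,2],[0,0,0],0],
  [[-0.07,-0.06,2.15],[0,0,0],0],
  [[-0.07,-0.06,2.15],[0,0,0],0],
])

```text
time: 36.05
tool_pos: [0.6409, 0.0046, 0.0196]
tool_rot: [-0.0, 1.0, -0.0, -0.0]
contact_force: [1.3, -0.1, -2.9]
gripper_width: 0.568
grasp_force: 65.0
```

>>> jog_arm([
  [[0,0,0.08],[0,0,0],0],
  [[0,0,0.15],[0,0,0],0],
  [[0,0,0.2],[0,0,0],0],
  [[0,0,0.2],[0,0,0],0],
])

```text
time: 36.55
tool_pos: [0.6412, 0.0046, 0.0159]
tool_rot: [0.0, 1.0, -0.0, -0.0]
contact_force: [-3.8, 0.6, 5.7]
gripper_width: 0.566
grasp_force: 65.8
```

>>> jog_arm([
  [[0,0,-0.1],[0,0,0],80],
  [[0,0,-0.1],[0,0,0],100],
  [[0,0,-0.1],[0,0,0],100],
  [[0,0,-0.1],[0,0,0],100],
  [[0,0,-1.5],[0,0,0],100],
  [[0,0,-3.5],[0,0,0],50],
  [[0,0,-4.5],[0,0,0],0],
  [[0,0,-4.5],[0,0,0],0],
])

```text
time: 37.55
tool_pos: [0.643, 0.0044, 0.1305]
tool_rot: [0.0, 1.0, -0.0, 0.003]
contact_force: [0.2, 0.1, -0.4]
gripper_width: 0.375
grasp_force: 0.0
```

```bash
python3 hd.py; python3 -c "
from h import *
d=np.load('last_scene.npz')['d'];P=cloud('scene',d)
plan((.4838,.070,.125),-90)
m=(d>0)&(P[...,0]>.61)&(P[...,0]<.68)&(abs(P[...,1]-.004)<.022)&(P[...,2]>.03)&(P[...,2]<.085)
print(np.round(np.percentile(P[m][:,2],[5,25,50,75,95]),4))"
```

```text
handle px 118 [0.48123908 0.00815732 0.1120994 ] [0.47238194 0.4850914 ]
[0.64150164 0.00454757 0.12792235]
yaw -90.0 pos [0.6415 0.0045 0.1279] t 37.60 | shift [-6.31 -2.62  0.11]  turn [ 0.   -0.01 -0.  ]
[0.0522 0.0546 0.0559 0.0572 0.059 ]
```

Bracket top is level at 56 mm, so it is home, and the striker is still cocked. Trip.

>>> jog_arm([
  [[-2,-0.8,0],[0,0,0],0],
  [[-4.2,-1.7,0],[0,0,0],0],
  [[-6.31,-2.62,0.3],[0,0,0],0],
  [[-6.31,-2.62,1],[0,0,0],0],
  [[-6.31,-2.62,2],[0,0,0],0],
  [[-6.31,-2.62,2.8],[0,0,0],0],
  [[-6.31,-2.62,3.3],[0,0,0],0],
  [[-6.31,-2.62,3.3],[0,0,0],0],
])

```text
time: 38.6
tool_pos: [0.4822, 0.07, 0.0428]
tool_rot: [0.0, 1.0, -0.0, -0.002]
contact_force: [-0.3, 0.8, 0.4]
gripper_width: 0.001
grasp_force: 0.0
```

>>> jog_arm([
  [[0,0,0.2],[0,0,0],0],
  [[0,0,0.4],[0,0,0],0],
  [[0,0,0.6],[0,0,0],0],
  [[0,0,0.8],[0,0,0],0],
  [[0,0,0.8],[0,0,0],0],
])

```text
time: 39.22
tool_pos: [0.4845, 0.0701, 0.0256]
tool_rot: [0.0, 1.0, -0.0, 0.001]
contact_force: [1.6, -0.3, 3.9]
gripper_width: 0.002
grasp_force: 1.9
```

```bash
python3 hd.py
```

```text
handle px 115 [0.51099112 0.00820095 0.11289878] [0.50262376 0.51467917]
[0.48454695 0.07012571 0.02579536]
```

>>> jog_arm([
  [[0,0,0.1],[0,0,0],0],
  [[0,0,0.1],[0,0,0],0],
  [[0,0,0.1],[0,0,0],0],
])

```text
time: 39.65
tool_pos: [0.4845, 0.0701, 0.0232]
tool_rot: [-0.0, 1.0, -0.0, 0.001]
contact_force: [2.7, -0.4, 5.1]
gripper_width: -0.002
grasp_force: 2.6
```

```bash
python3 hd.py
```

```text
handle px 121 [0.51948348 0.0080653  0.1124327 ] [0.51082892 0.52366005]
[0.48448859 0.07014225 0.02318081]
```

Striker fired and settled at rest. Collect bracket B.

>>> jog_arm([
  [[0,0,-1.5],[0,0,0],0],
  [[0,0,-3.8],[0,0,0],0],
  [[2,0.8,-4.2],[0,0,0],0],
  [[4.2,1.7,-4.2],[0,0,0],40],
  [[6.35,2.62,-4.2],[0,0,0],100],
  [[6.35,2.62,-4.2],[0,0,0],100],
  [[6.35,2.62,-4.2],[0,0,0],100],
  [[6.35,2.62,-4.2],[0,0,0],100],
])

```text
time: 40.7
tool_pos: [0.6407, 0.0053, 0.127]
tool_rot: [-0.0, 1.0, 0.0, -0.001]
contact_force: [0.1, 1.0, -0.7]
gripper_width: 0.994
grasp_force: 0.0
```

```bash
python3 -c "
from h import *
plan((.6435,.0045,.0145),-90)"
```

```text
yaw -90.0 pos [0.6407 0.0053 0.127 ] t 40.70 | shift [0.12 0.03 4.5 ]  turn [-0.    0.01  0.  ]
```

>>> jog_arm([
  [[0.1,0,2],[0,0,0],100],
  [[0.1,0,3.8],[0,0,0],100],
  [[0.1,0,4.5],[0,0,0],100],
  [[0.1,0,4.5],[0,0,0],100],
  [[0.1,0,4.5],[0,0,0],60],
  [[0.1,0,4.5],[0,0,0],30],
  [[0.1,0,4.5],[0,0,0],0],
  [[0.1,0,4.5],[0,0,0],0],
])

```text
time: 41.7
tool_pos: [0.6462, 0.0044, 0.0178]
tool_rot: [0.0, 1.0, -0.0, 0.002]
contact_force: [-1.7, 0.2, 6.7]
gripper_width: 0.565
grasp_force: 64.8
```

>>> jog_arm([
  [[0,0,0],[0,0,0],0],
  [[0,0,-0.4],[0,0,0],0],
  [[0,0,-1],[0,0,0],0],
  [[0,0,-2],[0,0,0],0],
  [[0,0,-2.8],[0,0,0],0],
  [[0,0,-2.8],[0,0,0],0],
])

```text
time: 42.45
tool_pos: [0.6465, 0.0044, 0.088]
tool_rot: [0.0, 1.0, -0.0, 0.003]
contact_force: [0.7, 0.6, -1.9]
gripper_width: 0.563
grasp_force: 63.8
```

```bash
python3 -c "
from h import *
plan((.488,.445,.085),-90)"
```

```text
yaw -90.0 pos [0.6465 0.0044 0.088 ] t 42.45 | shift [ -6.35 -17.62   0.08]  turn [ 0.   -0.04 -0.  ]
```

>>> jog_arm([
  [[-0.3,-2.2,0],[0,0,0],0],
  [[-1.2,-4.4,0],[0,0,0],0],
  [[-2.2,-6.6,0],[0,0,0],0],
  [[-3.2,-8.8,0],[0,0,0],0],
  [[-4.2,-11,0],[0,0,0],0],
  [[-5.2,-13.2,0],[0,0,0],0],
  [[-6.1,-15.4,0],[0,0,0],0],
  [[-6.35,-17.6,0],[0,0,0],0],
])

```text
time: 43.45
tool_pos: [0.4838, 0.4459, 0.0835]
tool_rot: [0.001, 1.0, 0.0, -0.001]
contact_force: [1.5, 0.3, -2.1]
gripper_width: 0.565
grasp_force: 63.8
```

>>> jog_arm([
  [[0,0,0.5],[0,0,0],0],
  [[0,0,1.2],[0,0,0],0],
  [[0,0,2],[0,0,0],0],
  [[0,0,2],[0,0,0],0],
  [[0,0,2],[0,0,0],0],
])

```text
time: 44.08
tool_pos: [0.4864, 0.444, 0.0348]
tool_rot: [0.0, 1.0, -0.001, -0.0]
contact_force: [-0.8, -0.0, -2.5]
gripper_width: 0.569
grasp_force: 63.9
```

>>> jog_arm([
  [[0,0,0.8],[0,0,0],0],
  [[0,0,1.4],[0,0,0],0],
  [[0,0,1.65],[0,0,0],0],
  [[0,0,1.75],[0,0,0],0],
  [[0,0,1.75],[0,0,0],0],
])

```text
time: 44.7
tool_pos: [0.4861, 0.4448, -0.0088]
tool_rot: [-0.0, 1.0, -0.0, 0.0]
contact_force: [-0.1, 0.8, -1.3]
gripper_width: 0.566
grasp_force: 63.9
```

>>> jog_arm([
  [[0,0,0.07],[0,0,0],0],
  [[0,0,0.07],[0,0,0],0],
  [[0,0,0.07],[0,0,0],75],
  [[0,0,0],[0,0,0],85],
  [[0,0,0],[0,0,0],95],
  [[0,0,-1.5],[0,0,0],95],
  [[0,0,-4],[0,0,0],95],
  [[0,0,-7],[0,0,0],95],
])

```text
time: 45.7
tool_pos: [0.4856, 0.4444, 0.1551]
tool_rot: [0.0, 1.0, -0.0, -0.0]
contact_force: [1.4, 2.0, -0.2]
gripper_width: 0.949
grasp_force: 0.0
```

>>> jog_arm([
  [[-3,-1,-1],[0,0,0],95],
  [[-5,-2,-1],[0,0,0],95],
  [[-7,-4,-1],[0,0,0],95],
  [[-7,-4,-1],[0,0,0],95],
  [[-7,-4,-1],[0,0,0],95],
])

```text
time: 46.32
tool_pos: [0.3103, 0.5452, 0.1787]
tool_rot: [0.0, 1.0, 0.001, 0.0]
contact_force: [0.9, -0.3, -0.5]
gripper_width: 0.949
grasp_force: 0.0
```

```bash
python3 hd.py; python3 -c "
from h import *
im2,d2=shot('top'); z=np.load('last_scene.npz'); im=z['im'];d=z['d']
for p in((.487,.444,.028),(.49,.304,.028)):
  u,v=w2px('scene',p).astype(int); print(comp(d,u,v,.018,.036,n='scene'))
a=cv2.resize(im[300:480,340:560],(480,392)); b=cv2.resize(im2[140:340,90:250],(314,392))
cv2.imwrite('pics/c11.png',np.hstack([a,b])[:,:,::-1])"
```

```text
handle px 118 [0.51990802 0.00746162 0.11239512] [0.51138316 0.52384717]
[0.31137697 0.54448057 0.17852236]
(((490.05609130859375, 445.8818054199219), (50.10154724121094, 118.0523681640625), 89.965087890625), 1322, np.int32(2))
(((492.1920471191406, 305.04364013671875), (115.83198547363281, 50.638851165771484), 0.3513949513435364), 1141, np.int32(1))
```

View pics/c11.png

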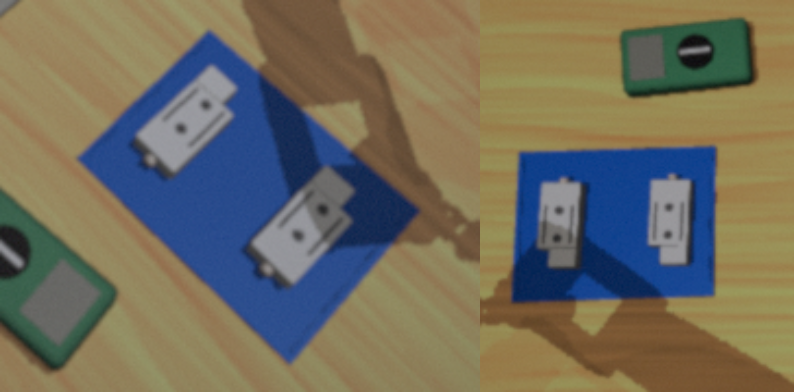

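Both brackets lie flat and apart on the mat. Their notched ends, at (235,80) and (345,190), show no pin standing out. The striker is at rest and the arm is clear. Hand in.

```bash
python3 -c "
from plant import *
print(job_done())"
```

```text
the job is handed in; nothing more can be done
None
```

I set the pins of the two brackets on the bench with the press; both brackets lie flat and apart on the blue mat with no pin standing out, the striker is uncocked, and I handed the job in (no verdict came back).

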